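# Set up the bread slicer for the next loaf

## Task

Get the bread slicer ready: set its black selector knob to the yellow mark, lower the crusty tin loaf (do not drop it) flat into the slicer's feed trough, and, only once the loaf lies in there, lift the red-handled gauge lever over the teeth and drop it fully home in the notch marked by the red dot. The knob can be set at any time. Leave the other things standing where they are.

Things in the scene. Friction and masses are not known exactly. Their poses are not given: they have to be found in the camera images.
- slicer: white bread slicer fixed to the counter, base 320 x 470 x 50 mm (x from -185 to +135 mm, y -235 to +235 mm); origin on the underside, x away from the robot at yaw 0, y to the robot's left. Its deck is 50 mm high. A grey blade housing, 150 x 55 mm, 160 mm high above the counter, stands on it at x 50, y 195 mm
- trough (a point): centre of the floor of the feed trough (at deck height, slicer x 75, y -10 mm; the point's axes are the slicer's). The trough is long in slicer y: inside 80 mm wide (x) and 280 mm long (y), with aluminium rails 20 mm high and 6 mm thick all round
- loaf: light brown tin loaf with floury stripes on top, 160 (its x) x 60 (its y) x 60 mm, about 0.35 kg, rigid; origin at the centre of its underside. It lies loose on the counter left or right of the slicer, and goes into the trough lengthwise along slicer y. For the fingers to stay above the trough's rails grip it high, TCP about 47 mm above its underside
- loaf_mid (a point): centre of the loaf, 30 mm above its underside
- lever_pivot (a point): foot of the lever's upright spindle at deck height (slicer x 5, y -100 mm). Six steel teeth, 12 mm wide, 18.5 mm high, round-topped, stand 90 mm from it at 22, 40 and 58 degrees either side of slicer -x. The notches are the 16 mm gaps between neighbouring teeth, at -49, -31, +31 and +49 degrees; the lever starts loose in the wide gap in the middle
- lever_handle (a point): point on the axis of the lever's red upright handle, the height to grip. The handle is a cylinder 24 mm in diameter, 125 mm from the spindle, from 40 mm below to 20 mm above this point, i.e. its top is 128 mm above the counter with the lever down. The steel lever arm (12 x 12 mm, 6 to 18 mm above the deck when down) joins it to the spindle
- lever_pointer (a point): point on the arm's line 155 mm from the spindle, in line with spindle and handle; above the red dot when the lever is in that notch
- lever_swing (a joint): angle of the lever about its vertical spindle, rad: 0 points to slicer -x, positive counter-clockwise from above (the handle moves to slicer -y); range -1.05 to 1.05. Light friction (0.05 N m).
- lever_lift (a joint): how far the whole lever is lifted straight up its spindle, m: 0 is down (fully home in a notch or down in the neutral gap), stop at 0.032. A spring and its weight press it down with 5 N at 0, 9 N at the stop. It must be lifted 13 mm or more to pass a tooth; lying on top of a tooth it reads about 0.0125
- mark_red: red enamel dot, 19 mm across and 3 mm thick, on the deck 155 mm from the spindle, in line with the notch to use (white dots mark the other three); origin under its centre
- selector_grip (a point): on the upright axis of the black selector knob (slicer x -100, y 105 mm), 86 mm above the counter, a good TCP height. Its grip is an upright bar 62 mm long, 16 mm thick, from 64 to 97 mm above the counter, on a disc 68 mm across; pinch it across its thickness from above
- selector_pointer (a point): point 54 mm from the knob's axis in the direction of its pointer (the end of the bar with the white line); above the yellow dot when the knob is set to it
- selector (a joint): angle of the knob, rad, growing clockwise from above, range 0 to 2.52, with click stops every 0.42; at 1.26, near where it starts, the pointer looks to slicer -x. About 0.1 N m passes a click
- mark_yellow: yellow dot, 14 mm across, on the deck 54 mm from the knob's axis, at the click stop to use (0, 0.42, 2.10 or 2.52 on selector; grey dots mark the other three); origin under its centre
- boule: dark round bread, 128 mm across, 66 mm high, loose bystander, origin under its centre; leave it alone
- milk: white milk bottle with blue cap, 66 mm across, 190 mm high, loose bystander, origin under its centre; leave it alone
- jam: amber jam jar with red cap, 72 mm across, 100 mm high (a mug and a can, up to 90 mm high, stand between slicer and robot, and bread trays and crates up to 160 mm high beyond x 0.79 m and |y| 0.55 m), loose bystander, origin under its centre; leave it alone
- shaker: steel flour shaker, 50 mm across, 75 mm high, standing on the slicer's deck just beyond the trough's right (slicer -y) end, loose bystander, origin under its centre; leave it alone
- brush: small wooden crumb brush, 24 x 110 x 22 mm, lying along slicer y on the slicer's deck between selector and trough, loose bystander, origin under its centre; leave it alone
Not all that is in view belongs to the job. There is more than one size of the loaf; the one meant has the size given above.

How it is judged (in metres and radians):
On the way, in this order (a step that is already met when the one before it is completed fails the run):
1. the loaf lies flat in the trough, let go (x of loaf_mid in the frame of trough between -0.016 and 0.016 m and y of loaf_mid in the frame of trough between -0.065 and 0.065 m and z of loaf_mid in the frame of trough between 0.025 and 0.036 m and angle between the x axis of loaf and the y axis of slicer, either way round below 0.2 rad and contact force between the fingers and loaf below 0.1 N), for 0.2 s.
2. then the lever is fully home in the notch at the red dot (value of joint lever_lift below 0.004 m and horizontal distance between lever_pointer and mark_red below 0.012 m), for 0.2 s.
At the end, for the whole second after the job is handed in: The loaf lies let go on the trough's floor inside the rails (centre 25 to 36 mm above the floor, lengthwise within 0.2 rad); the lever is down (lift under 4 mm), its pointer point within 12 mm of the red dot; the knob's pointer point is within 9.5 mm of the yellow dot; all at rest (all of step 1 and all of step 2 and horizontal distance between selector_pointer and mark_yellow below 0.0095 m and linear speed of loaf below 0.02 m/s and velocity of joint lever_swing between -0.1 and 0.1 rad/s); the robot touches nothing.
It fails at once if the loaf is let go more than 30 mm above the trough's floor (z of loaf_mid in the frame of trough above 0.06 m and horizontal distance between loaf_mid and trough below 0.14 m and contact force between the fingers and loaf below 0.01 N).
It fails at once if a bystander is shifted more than 30 mm (distance of any of boule, milk, jam, shaker, brush from where it was at the start of the episode above 0.03 m).
It also fails if it takes over 69 s, if anything falls off the work surface, if the arm or the gripper's body presses on something with over 40 N, if the wrist force passes 120 N, or if a joint passes its speed limit or range.

## Robot

A 6-joint arm with a two-finger parallel gripper is mounted at the origin on the work surface. World frame = base frame: x ahead of the robot, y to its left, z up, the work surface at z = 0. Lengths are in mm, angles in degrees, forces in N, time in s.
With the tool pointing down it reaches from about 300 to 850 mm from the base axis. Payload 4.2 kg.
Tool frame: the origin (TCP) lies between the finger pads, 19 mm behind the fingertips; this is the grasp point; z points along the fingers, y is the direction in which the jaws open and shut (so a half turn about z gives the same grasp; the last joint's range is limited). The gripper opens to 91 mm and grips with 3 to 60 N. Pads are 32 mm wide; open, the fingers measure 118 mm over their backs; the gripper's body (76 mm by 178 mm) begins 60 mm behind the grasp point.
Start: joints at [65.718, 18.312, 89.639, -0, 72.044, -1.146], TCP at [225.93, 528.769, 232.776] pointing down, gripper open.
Joint ranges: [-177.97, 177.97], [-48.28, 115.42], [12.27, 149.76], [-77.06, 257.06], [2.81, 150.46], [-146.56, 146.56]. Speed limits (degrees/s): [147.25, 147.25, 180, 180, 180, 180].

## Interface

Orientations are given as [roll, pitch, yaw] about the fixed x, y, z axes, in that order (R = Rz(yaw) Ry(pitch) Rx(roll)).
In Python, from workcell import * gives the robot as it stands.
- The arm moves only by the shell command python3 -m jog 'ROWS' [OPENING] [FORCE]. ROWS is text: rows parted by semicolons, each of 6 numbers parted by spaces: the shift along the tool's x, y, z in units of 0.5 m (1.0 is 0.5 m), then the turn, a rotation vector about the tool's x, y, z in units of pi/2 rad (1.0 is pi/2 rad). A call has 1 to 20 rows; each row is the pose to reach, as a shift and turn from the pose measured when the call began, along the tool's axes at that moment; what a row does not reach only later rows make up. A row lasts 1/12 s, in which the tool goes at most 41.7 mm and 7.16 degrees, less where a joint would pass 70% of its speed; a pose out of reach is approached as far as the arm can. A call with a number of a shift or a turn outside -1 to 1 is refused whole. A call with a gripper value outside its range is refused whole. OPENING is the opening, from -1 (shut) to 1 (fully open), set as the call begins (- or left out, the last holds). The fingers move at their own pace and stop on an object; FORCE is the grip in N (left out, the last holds). Time passes only in rows, so rows that repeat a pose let the fingers close. It gives the time, the measured TCP pose, the force and the opening at its end, in the units of the state.
- state(): the state, without advancing time (a new reading comes with each control period).
- grab_frame(name): name is "side" or "top"; returns the picture (480x640x3 uint8, red, green, blue); there is no depth.
- calibration(name): a dict with "mtx" (3x3 intrinsics, pixels), "distortion" ([k1, k2, p1, p2, k3] as OpenCV has them; the pictures are not rectified), "rvec" (rotation vector, rad) and "tvec" (3), from world to camera coordinates, as OpenCV has them. Camera axes: x right, y down, z forward; pixel columns grow to the right and rows downward; lengths in mm; the calibration is good to about 2 mm. A picture is of the moment at which its call begins. calibration takes no time and is no camera call.
- job_done(): hands the job in, once; it reports no verdict.
Trained networks look in the newest picture that a camera, given by its name, has taken for a name from the list of things; names that differ only in an ending like _2 or _b are one class to them, and where a whole thing is asked for, a point or a joint stands for the part that bears it (a point fixed in the world has none). Each returns a list of dicts, best first, with "confidence" (0 to 1); they miss things now and then, are a little off and sometimes report something else, mostly with a low value. They report only what shows in the picture. A call takes as long as a camera call. They do not tell look-alikes from the thing itself.
- spot_in(query, camera): "rect" ([left, top, right, bottom] in pixels, round what is visible of it).
- tip_of(query, camera): "location" ([column, row] in pixels: a listed point, or the origin of a listed thing).
The state is a dict: "time_s": time; "qpos": joint angles; "qvel": joint speeds; "effort": joint torques, N m; "ee_pos": TCP position; "ee_rot": TCP orientation; "force": force on the tool from outside, world axes, zero at the start; "torque": the same for the moment, N m; "gripper_width": finger opening in mm.
Only numpy, scipy, OpenCV 4.12 (cv2) and the standard library are available. Lean on these libraries where they do the work, as an engineer would, in place of code of your own. Each camera call takes 0.05 s, during which the arm holds its last target. There are 200 camera calls.

## Working session

There is one attempt and no reset: what is moved stays moved. The work goes in short steps, Python scripts to look and compute and a shell command to move; the robot and the scene stay as the last step left them, time stands still between calls to the robot, and variables do not carry over. Pictures are saved under pics/ and viewed, about 8 in all and at most 12, crops included, and the job is handed in when it is done.

```bash
ls; mkdir -p pics; python3 - <<'E'
from workcell import *
import cv2
for n in("side","top"):
    im=grab_frame(n); cv2.imwrite(f"pics/{n}0.png",im[:,:,::-1])
    c=calibration(n); print(n,c)
print(state())
for q in["loaf","slicer","lever_handle","lever_pivot","mark_red","selector_grip","selector_pointer","mark_yellow","trough","loaf_mid","boule","milk","jam","shaker","brush"]:
    for n in("side","top"):
        try:
            t=tip_of(q,n); print(q,n,[(round(a["confidence"],2),[round(v) for v in a["location"]]) for a in t[:4]])
        except Exception as e: print(q,n,e)
E
```

```text
pics
side {'mtx': array([[602.92005357,   0.        , 322.32662458],
       [  0.        , 602.92005357, 245.03147791],
       [  0.        ,   0.        ,   1.        ]]), 'distortion': array([-0.05976073,  0.        ,  0.        ,  0.        ,  0.        ]), 'rvec': array([ 0.1419372 , -2.91223506,  1.04338165]), 'tvec': array([ 485.27786445,   68.34081505, 1574.76142961])}
top {'mtx': array([[583.96651038,   0.        , 332.282839  ],
       [  0.        , 583.96651038, 233.71632193],
       [  0.        ,   0.        ,   1.        ]]), 'distortion': array([-0.02886195,  0.        ,  0.        ,  0.        ,  0.        ]), 'rvec': array([ 2.07938859, -2.13880954,  0.22230194]), 'tvec': array([  45.56617556,  496.49649835, 1323.24725104])}
{'time_s': 0.1, 'qpos': array([ 6.57209211e+01,  1.83482794e+01,  8.96985781e+01, -1.72180424e-03,
        7.20433173e+01, -1.14739376e+00]), 'qvel': array([-0.03586408, -0.08074543, -0.10437005,  0.00486673, -0.01315373,
        0.01960853]), 'effort': array([ 1.24142873e-03, -4.13326406e+01, -2.32512027e+01,  7.29979249e-02,
        4.22331900e
[... 866 characters left out ...]

selector_pointer top [(0.6, [313, 272])]
mark_yellow side [(0.37, [345, 287])]
mark_yellow top [(0.39, [296, 266])]
trough side [(0.84, [262, 237]), (0.18, [269, 188])]
trough top [(0.66, [352, 172]), (0.33, [502, 238])]
loaf_mid side [(0.91, [326, 388]), (0.83, [407, 417])]
loaf_mid top [(0.75, [166, 343]), (0.58, [185, 263])]
boule side [(0.62, [334, 164])]
boule top [(0.74, [505, 236])]
milk side [(0.7, [268, 160]), (0.27, [294, 209])]
milk top [(0.68, [496, 159])]
jam side [(0.94, [218, 369])]
jam top [(0.79, [202, 170])]
shaker side [(0.89, [268, 188])]
shaker top [(0.93, [428, 168]), (0.66, [188, 263])]
brush side [(0.48, [293, 270]), (0.16, [351, 268])]
brush top [(0.57, [309, 210])]
```

View pics/top0.png

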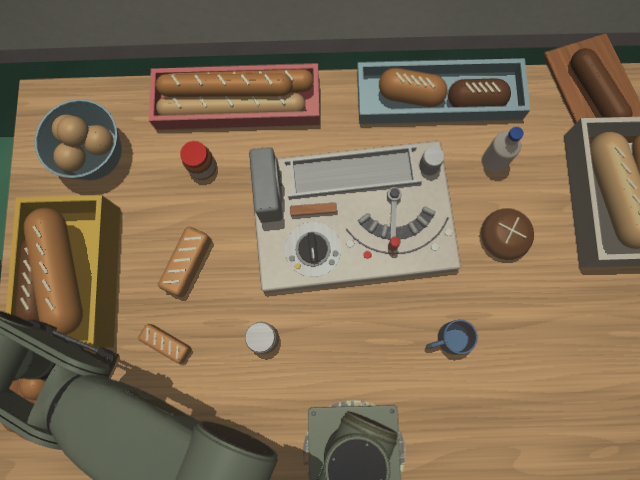

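View pics/side0.png

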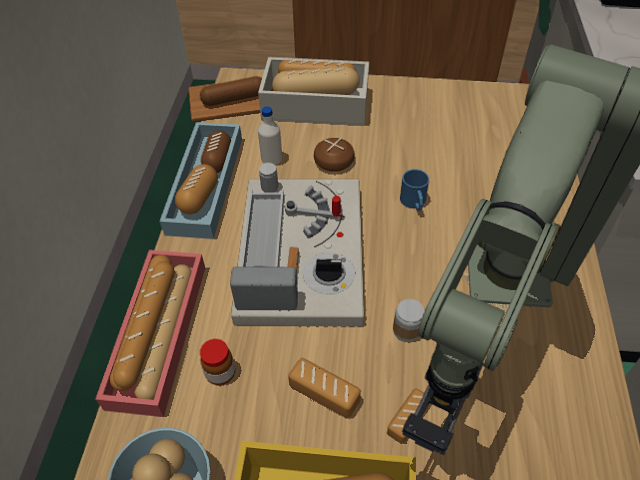

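The top view shows two striped loaves free on the counter: a big one at (185,262) and a small one at (164,343). The tray and crate loaves at (50,270), (235,85), (413,87) and (625,170) are not candidates. By size the big one should be the loaf. The red dot is at about (367,255), the yellow dot at about (297,266), and the lever handle at (395,243). Next I take a close crop of the slicer and the loaf.

```bash
python3 - <<'E'
import cv2
t=cv2.imread("pics/top0.png"); s=cv2.imread("pics/side0.png")
cv2.imwrite("pics/c1.png",cv2.resize(t[138:294,245:465],None,fx=3.6,fy=3.6,interpolation=cv2.INTER_CUBIC))
a=cv2.resize(t[215:365,130:230],(400,600),interpolation=cv2.INTER_CUBIC)
b=cv2.resize(s[340:440,285:365],(400,500),interpolation=cv2.INTER_CUBIC)
import numpy as np
o=np.zeros((600,800,3),np.uint8);o[:,:400]=a;o[:500,400:]=b
cv2.imwrite("pics/c2.png",o)
E
```

```text
(no output)
```

View pics/c1.png

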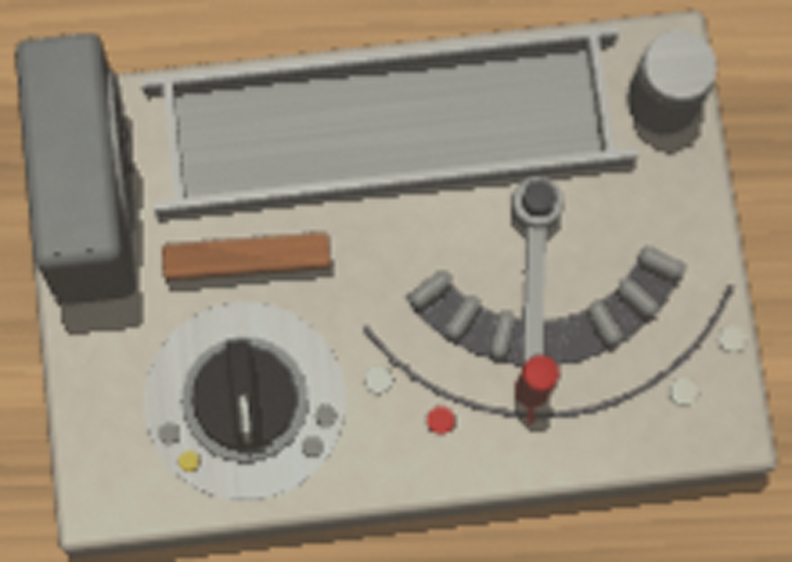

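View pics/c2.png

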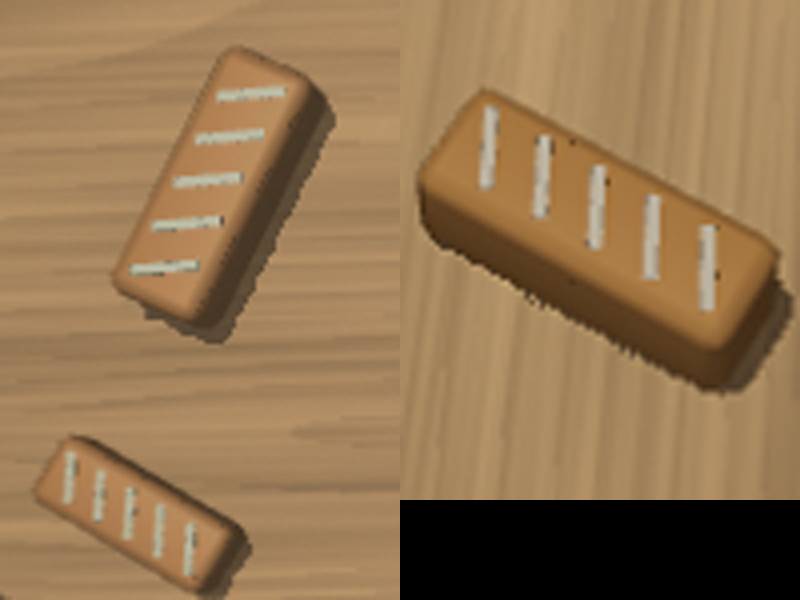

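The slicer crop shows the red dot on the slicer +y side, the first notch at -31°, and the yellow dot at lower left, stop 2.10. The big loaf is at top (182,260) and side (325,381). Next I fit the poses from both views.

```bash
cat > h.py <<'E'
from workcell import *
import cv2, numpy as np
from scipy.optimize import least_squares
C={n:calibration(n) for n in("side","top")}
def proj(n,P):
    c=C[n]; return cv2.projectPoints(np.float64(P).reshape(-1,1,3),c["rvec"],c["tvec"],c["mtx"],c["distortion"])[0].reshape(-1,2)
def tri(ps,pt):
    r=least_squares(lambda X:np.r_[proj("side",X)[0]-ps,proj("top",X)[0]-pt],[500,100,50]); return r.x,np.abs(r.fun).max()
def onz(n,p,z):
    r=least_squares(lambda X:proj(n,[X[0],X[1],z])[0]-p,[500,100]); return r.x
def R(a): a=np.radians(a); return np.array([[np.cos(a),-np.sin(a)],[np.sin(a),np.cos(a)]])
E
cat > m.py <<'E'
from h import *
c1=lambda u,v:((u+.5)/3.6-.5+245,(v+.5)/3.6-.5+138)
s48,c48=np.sin(.84),np.cos(.84)
def pv(a,r=155): a=np.radians(a); return (5-r*np.cos(a),-100-r*np.sin(a))
F=[("top",c1(702,12),135,-235,50),("top",c1(773,468),-185,-235,50),("top",c1(66,548),-185,235,50),
("top",c1(440,420),*pv(-31),53),("top",c1(378,380),*pv(-49),53),("top",c1(683,392),*pv(31),53),("top",c1(732,338),*pv(49),53),
("top",c1(189,460),-100-54*c48,105+54*s48,52),
("side",(247,181),135,-235,50),("side",(358.5,181),-185,-235,50),("side",(363,317),-185,235,50),("side",(340,234.5),*pv(-31),53),("side",(345,286.5),-100-54*c48,105+54*s48,52)]
def res(p):
    o=[]
    for n,px,x,y,z in F:
        o.append(proj(n,np.r_[p[:2]+R(p[2])@[x,y],z+p[3]])[0]-px)
    return np.array(o).ravel()
r=least_squares(res,[600,0,4,0],loss="soft_l1"); print("slicer x y yaw dz",r.x.round(2)); print(r.fun.reshape(-1,2).round(1).tolist())
p=r.x
for n,l in dict(trough=(75,-10),pivot=(5,-100),handle0=pv(0,125),handleT=pv(-31,125),knob=(-100,105)).items(): print(n,(p[:2]+R(p[2])@l).round(1))
c2=lambda u,v:((u+.5)/4-.5+130,(v+.5)/4-.5+215)
b2=lambda u,v:((u-400+.5)/5-.5+285,(v+.5)/5-.5+340)
pairs=[((250,95),(708,268)),((207,180),(597,207)),((164,267),(488,148))]
L=[]
for a,b in pairs:
    X,e=tri(b2(*b),c2(*a)); L.append(X); print("stripe",X.round(1),round(e,2))
d=L[2]-L[0]; print("yaw loaf",np.degrees(np.arctan2(d[1],d[0])),np.linalg.norm(d))
for q in [(232,45),(322,88),(200,325),(112,280)]: print("corner z60",onz("top",c2(*q),60).round(1))
print("small corners z60",[onz("top",c2(*q),45).round(0) for q in [(70,437),(240,530),(195,590),(35,490)]])
# lever handle top
print("lever top", tri((336.5,197),c1(541,368)))
E
python3 m.py
```

```text
slicer x y yaw dz [574.26 -18.     5.12 -16.11]
[[-0.3, -0.3], [1.0, 0.1], [-0.8, 1.2], [0.3, 0.1], [0.3, 0.1], [-0.5, 0.0], [-0.7, 0.5], [0.9, 0.5], [0.9, -1.1], [-0.6, -1.1], [-0.1, 0.3], [-1.4, 1.2], [-2.8, -0.1]]
trough [649.9 -21.3]
pivot [ 588.2 -117.2]
handle0 [ 463.7 -128.3]
handleT [475.7 -62.6]
knob [465.3  77.7]
stripe [445.2 378.7  10.2] 24.29
stripe [444.7 386.   54.8] 0.26
stripe [443.3 393.2  95.4] 23.76
yaw loaf 97.57782369018571 86.48717283280803
corner z60 [524.7 371.9]
corner z60 [497.3 318.3]
corner z60 [360.  386.5]
corner z60 [387.4 438.2]
small corners z60 [array([299., 464.]), array([244., 365.]), array([211., 390.]), array([269., 483.])]
lever top (array([ 462.2285152 , -106.84562083,  125.75227582]), np.float64(0.8685092271294366))
```

```bash
cat > m2.py <<'E'
exec(open('m.py').read().split("r=least")[0])
S=cv2.imread("pics/side0.png");T=cv2.imread("pics/top0.png")
def cen(I,lo,hi,box):
    x0,y0,x1,y1=box;h=cv2.cvtColor(I[y0:y1,x0:x1],cv2.COLOR_BGR2HSV)
    m=cv2.inRange(h,lo,hi); ys,xs=np.nonzero(m); return np.array([xs.mean()+x0,ys.mean()+y0]),len(xs)
red=((0,150,90),(8,255,255)); yel=((20,130,110),(35,255,255))
rs=cen(S,*red,(333,228,348,241));rt=cen(T,*red,(358,245,374,263))
ys=cen(S,*yel,(338,280,353,294));yt=cen(T,*yel,(288,258,304,274))
print(rs,rt,ys,yt)
X,e=tri(rs[0],rt[0]);print("red",X.round(1),e); X,e=tri(ys[0],yt[0]);print("yel",X.round(1),e)
F[3]=("top",rt[0],*F[3][2:]);F[7]=("top",yt[0],*F[7][2:]);F[11]=("side",rs[0],*F[11][2:]);F[12]=("side",ys[0],*F[12][2:])
for w in("both","top","side"):
    G=F; F=[f for f in G if w in(f[0],"both")]
    for fx in(0,1):
        r=least_squares(lambda p:res(np.r_[p[:3],p[3]*fx]),[600,0,4,0],loss="soft_l1"); print(w,r.x.round(2),r.cost); 
        if w=="both":print(r.fun.reshape(-1,2).round(1).tolist())
    F=G
pairs=[((250,95),(488,148)),((207,180),(597,207)),((164,267),(708,268))]
L=[]
for a,b in pairs:
    X,e=tri((lambda u,v:((u-400+.5)/5-.5+285,(v+.5)/5-.5+340))(*b),(lambda u,v:((u+.5)/4-.5+130,(v+.5)/4-.5+215))(*a)); L.append(X); print("stripe",X.round(1),round(e,2))
d=L[2]-L[0]; print("yaw loaf",np.degrees(np.arctan2(d[1],d[0])),np.linalg.norm(d))
E
python3 m2.py
```

```text
(array([339.5, 234. ]), 26) (array([367.05714286, 254.42857143]), 35) (array([342.8125, 284.6875]), 16) (array([296.94117647, 265.82352941]), 17)
red [446.8 -48.8  45. ] 0.15641603928787617
yel [424.4 116.4  46. ] 0.04770546135017639
both [572.36 -15.29   4.92   0.  ] 15.679358516723955
[[0.0, -1.7], [1.2, 0.2], [-3.1, 0.9], [-0.9, -0.4], [-0.8, -0.4], [-0.6, -0.2], [-0.6, 0.2], [-0.7, -0.3], [1.1, -4.5], [0.5, -4.2], [0.5, -2.1], [-0.2, -1.3], [-0.0, -1.0]]
both [574.08 -18.04   5.1  -14.52] 6.112973684956216
[[-0.1, -0.5], [1.2, 0.0], [-0.9, 1.2], [0.1, -0.1], [0.3, 0.1], [-0.4, -0.0], [-0.6, 0.4], [1.0, 0.1], [1.0, -1.5], [-0.5, -1.4], [-0.1, -0.0], [-0.8, 1.3], [-0.5, 1.3]]
top [571.94 -16.72   4.95   0.  ] 4.487127888451135
top [575.39 -18.56   4.92 -18.39] 1.9969670782074784
side [572.68  -8.01   5.19   0.  ] 4.703928283916499
side [573.92 -23.93   5.36 -22.89] 3.2201306699023737
stripe [495.5 361.9  54.5] 0.0
stripe [444.7 386.   54.8] 0.26
stripe [394.1 410.   54. ] 0.35
yaw loaf 154.62124804201858 112.16549495515443
```

```bash
cat > go.py <<'E'
# prints shift/turn (row units) from current pose to x y z yaw (tool down)
import sys
from workcell import state
import numpy as np
from scipy.spatial.transform import Rotation as Ro
s=state();A=Ro.from_euler("xyz",s["ee_rot"],degrees=True)
for t in sys.argv[1:]:
    x,y,z,w=map(float,t.split(","))
    d=A.inv().apply(np.array([x,y,z])-s["ee_pos"])/500
    r=(A.inv()*Ro.from_euler("xyz",[180,0,w],degrees=True)).as_rotvec()/(np.pi/2)
    print(t,np.r_[d,r].round(4),"mm",round(500*np.linalg.norm(d)),"deg",round(90*np.linalg.norm(r)))
E
python3 go.py 444.7,386,200,154.6 444.7,386,130,154.6 444.7,386,47,154.6
```

```text
444.7,386,200,154.6 [-0.5145 -0.0907  0.0655  0.     -0.      0.0252] mm 263 deg 2
444.7,386,130,154.6 [-0.5145 -0.0907  0.2055  0.     -0.      0.0252] mm 281 deg 2
444.7,386,47,154.6 [-0.5145 -0.0907  0.3715  0.     -0.      0.0252] mm 321 deg 2
```

```bash
python3 -m jog '-0.5145 -0.0907 0.0655 0 0 0.0252;-0.5145 -0.0907 0.0655 0 0 0.0252;-0.5145 -0.0907 0.0655 0 0 0.0252;-0.5145 -0.0907 0.0655 0 0 0.0252;-0.5145 -0.0907 0.0655 0 0 0.0252;-0.5145 -0.0907 0.0655 0 0 0.0252;-0.5145 -0.0907 0.0655 0 0 0.0252;-0.5145 -0.0907 0.1655 0 0 0.0252;-0.5145 -0.0907 0.1655 0 0 0.0252;-0.5145 -0.0907 0.1655 0 0 0.0252;-0.5145 -0.0907 0.1655 0 0 0.0252' 1 40
python3 - <<'E'
from h import *
for n in("side","top"):cv2.imwrite(f"pics/{n}1.png",grab_frame(n)[:,:,::-1])
p=state()["ee_pos"];print(p)
for n in("side","top"):print(n,proj(n,p))
a=cv2.imread("pics/top1.png");b=cv2.imread("pics/side1.png")
o=np.hstack([cv2.resize(a[200:330,115:245],(400,400)),cv2.resize(b[300:430,260:390],(400,400))]);cv2.imwrite("pics/c3.png",o)
E
python3 go.py 444.7,386,47,154.6
```

```text
time_s: 2.52
ee_pos: [444.0, 386.4, 150.1]
ee_rot: [-179.9, -0.0, 154.6]
force: [0.1, -0.2, 0.5]
gripper_width: 91.3
[444.77954924 387.26930104 151.66278278]
side [[323.23744157 360.03627934]]
top [[169.33691224 252.47787852]]
444.7,386,47,154.6 [-0.0007 -0.0029  0.2093  0.0016  0.0006  0.0008] mm 105 deg 0
```

View pics/c3.png

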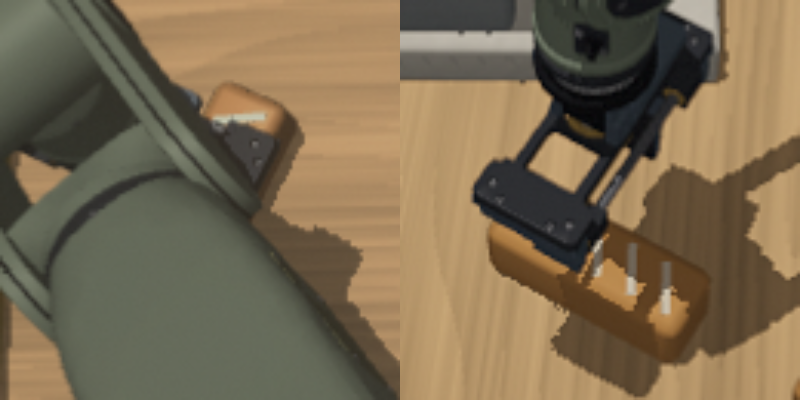

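The near finger is beyond the loaf's near side and the gripper straddles it, so I descend and watch the force.

```bash
python3 -m jog '-0.0007 -0.0029 0.07 0 0 0;-0.0007 -0.0029 0.10 0 0 0;-0.0007 -0.0029 0.13 0 0 0;-0.0007 -0.0029 0.16 0 0 0;-0.0007 -0.0029 0.19 0 0 0;-0.0007 -0.0029 0.207 0 0 0;-0.0007 -0.0029 0.207 0 0 0;-0.0007 -0.0029 0.207 0 0 0'
python3 - <<'E'
from h import *
for n in("side",):cv2.imwrite(f"pics/{n}2.png",grab_frame(n)[:,:,::-1])
E
python3 -m jog '0 0 0 0 0 0;0 0 0 0 0 0;0 0 0 0 0 0;0 0 0 0 0 0;0 0 0 0 0 0;0 0 0 0 0 0' -1 40; python3 go.py 444.7,386,47,154.6
```

```text
time_s: 3.28
ee_pos: [444.9, 386.7, 49.1]
ee_rot: [179.8, 0.1, 154.7]
force: [-0.0, 0.3, 0.1]
gripper_width: 91.4
time_s: 3.83
ee_pos: [445.3, 386.9, 49.7]
ee_rot: [179.7, 0.1, 154.7]
force: [-0.2, 0.0, 1.4]
gripper_width: 59.7
444.7,386,47,154.6 [ 0.0004 -0.0023  0.0054  0.0032  0.0013  0.0011] mm 3 deg 0
```

Gripped at 59.7 mm. Now I lift and carry it above the housing.

```bash
python3 -m jog '0 0 -0.08 0 0 0;0 0 -0.16 0 0 0;0 0 -0.24 0 0 0;0 0 -0.32 0 0 0;0 0 -0.40 0 0 0;0 0 -0.40 0 0 0;0 0 -0.40 0 0 0'; python3 go.py 648,-20.8,250,94.9 648,-20.8,102,94.9; python3 - <<'E'
from h import *
for n in("side","top"):
    cv2.imwrite(f"pics/{n}3.png",grab_frame(n)[:,:,::-1])
E
```

```text
time_s: 4.42
ee_pos: [445.1, 386.6, 251.7]
ee_rot: [179.5, 0.2, 154.7]
force: [0.1, -0.5, -3.3]
gripper_width: 59.8
648,-20.8,250,94.9 [-7.152e-01 -5.633e-01  1.200e-03  6.500e-03 -7.000e-04  6.644e-01] mm 455 deg 60
648,-20.8,102,94.9 [-7.140e-01 -5.659e-01  2.972e-01  6.500e-03 -7.000e-04  6.644e-01] mm 479 deg 60
```

```bash
python3 -m jog '-0.12 -0.09 0 0 0 0.07;-0.18 -0.14 0 0 0 0.14;-0.24 -0.19 0 0 0 0.21;-0.30 -0.24 0 0 0 0.28;-0.36 -0.29 0 0 0 0.35;-0.42 -0.34 0 0 0 0.42;-0.48 -0.38 0 0 0 0.49;-0.54 -0.43 0 0 0 0.56;-0.60 -0.48 0 0 0 0.62;-0.66 -0.52 0 0 0 0.6644;-0.7152 -0.5633 0 0.0065 -0.0007 0.6644;-0.7152 -0.5633 0 0.0065 -0.0007 0.6644;-0.7152 -0.5633 0 0.0065 -0.0007 0.6644;-0.7152 -0.5633 0 0.0065 -0.0007 0.6644;-0.7152 -0.5633 0 0.0065 -0.0007 0.6644'; python3 go.py 648,-20.8,125,94.9 648,-20.8,101,94.9
```

```text
time_s: 5.77
ee_pos: [645.4, -21.0, 245.9]
ee_rot: [-179.4, 0.2, 95.0]
force: [-0.0, -0.3, -2.9]
gripper_width: 59.5
648,-20.8,125,94.9 [ 0.0008  0.0078  0.2417 -0.0066  0.0025  0.0007] mm 121 deg 1
648,-20.8,101,94.9 [ 0.001   0.0083  0.2897 -0.0066  0.0025  0.0007] mm 145 deg 1
```

```bash
python3 -m jog '0.0008 0.0078 0.07 -0.0066 0.0025 0.0007;0.0008 0.0078 0.14 -0.0066 0.0025 0.0007;0.0008 0.0078 0.20 -0.0066 0.0025 0.0007;0.0008 0.0078 0.2417 -0.0066 0.0025 0.0007;0.0008 0.0078 0.2417 -0.0066 0.0025 0.0007;0.0008 0.0078 0.2417 -0.0066 0.0025 0.0007;0.0008 0.0078 0.2417 -0.0066 0.0025 0.0007'; python3 - <<'E'
from h import *
for n in("side","top"):
    cv2.imwrite(f"pics/{n}4.png",grab_frame(n)[:,:,::-1])
a=cv2.imread("pics/top4.png");b=cv2.imread("pics/side4.png")
o=np.hstack([cv2.resize(a[120:240,260:460],(400,240),interpolation=cv2.INTER_CUBIC)[:, :],cv2.resize(b[150:330,210:330],(400,600))[:240]*0]) if 0 else np.hstack([cv2.resize(a[110:290,255:375],(400,600),interpolation=cv2.INTER_CUBIC),cv2.resize(b[150:330,220:340],(400,600),interpolation=cv2.INTER_CUBIC)])
cv2.imwrite("pics/c4.png",o)
E
python3 go.py 648,-20.8,101,94.9
```

```text
time_s: 6.35
ee_pos: [649.0, -20.0, 126.8]
ee_rot: [179.8, 0.0, 95.0]
force: [-0.5, 0.8, -3.5]
gripper_width: 59.8
648,-20.8,101,94.9 [-0.0006 -0.003   0.053   0.0029  0.0004  0.0005] mm 27 deg 0
```

View pics/c4.png

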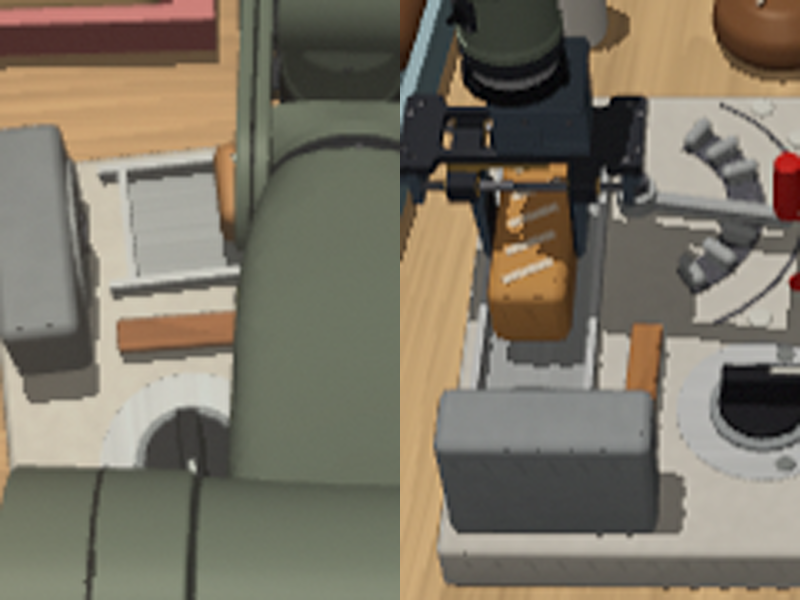

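The loaf hangs centred over the trough, with its front face at crop (533,300) between the rails. I lower it gently.

```bash
python3 -m jog '-0.0006 -0.003 0.012 0.0029 0 0;-0.0006 -0.003 0.022 0.0029 0 0;-0.0006 -0.003 0.032 0.0029 0 0;-0.0006 -0.003 0.038 0.0029 0 0;-0.0006 -0.003 0.044 0.0029 0 0;-0.0006 -0.003 0.048 0.0029 0 0;-0.0006 -0.003 0.050 0.0029 0 0;-0.0006 -0.003 0.050 0.0029 0 0;-0.0006 -0.003 0.050 0.0029 0 0'; python3 go.py 648,-20.8,99,94.9
```

```text
time_s: 7.2
ee_pos: [648.1, -20.8, 102.5]
ee_rot: [180.0, 0.0, 94.9]
force: [-0.6, -0.2, -4.0]
gripper_width: 59.7
648,-20.8,99,94.9 [ 0.0001 -0.0002  0.007   0.      0.0004  0.0005] mm 3 deg 0
```

```bash
python3 -m jog '0 0 0.002 0 0 0;0 0 0.004 0 0 0;0 0 0.006 0 0 0;0 0 0.007 0 0 0;0 0 0.007 0 0 0;0 0 0.007 0 0 0'
```

```text
time_s: 7.7
ee_pos: [648.2, -20.8, 99.8]
ee_rot: [180.0, 0.0, 94.9]
force: [-2.9, 0.3, 4.1]
gripper_width: 59.9
```

Contact: the force changed from -4 N to +4 N, so the loaf is on the floor. I open and retreat straight up.

```bash
python3 -m jog '0 0 0 0 0 0;0 0 0 0 0 0;0 0 0 0 0 0;0 0 0 0 0 0;0 0 0 0 0 0;0 0 -0.03 0 0 0;0 0 -0.08 0 0 0;0 0 -0.16 0 0 0;0 0 -0.24 0 0 0;0 0 -0.30 0 0 0;0 0 -0.30 0 0 0;0 0 -0.30 0 0 0' 1 40; python3 go.py 465.2,78.9,200,184.9 465.2,78.9,130,184.9
```

```text
time_s: 8.7
ee_pos: [649.0, -20.8, 252.1]
ee_rot: [179.7, 0.1, 94.9]
force: [-0.5, -0.3, -0.6]
gripper_width: 91.1
465.2,78.9,200,184.9 [ 0.2304 -0.3496  0.1019  0.0022  0.0035 -0.9995] mm 215 deg 90
465.2,78.9,130,184.9 [ 0.2306 -0.3504  0.2419  0.0022  0.0035 -0.9995] mm 242 deg 90
```

```bash
python3 -m jog '0.05 -0.07 0 0 0 -0.08;0.10 -0.14 0 0 0 -0.16;0.15 -0.21 0 0 0 -0.24;0.20 -0.28 0 0 0 -0.32;0.23 -0.35 0 0 0 -0.40;0.23 -0.35 0 0 0 -0.48;0.23 -0.35 0 0 0 -0.56;0.23 -0.35 0 0 0 -0.64;0.23 -0.35 0 0 0 -0.72;0.23 -0.35 0 0 0 -0.79;0.23 -0.35 0.05 0 0 -0.86;0.23 -0.35 0.10 0 0 -0.93;0.23 -0.35 0.15 0.002 0.0035 -0.9995;0.23 -0.35 0.20 0.002 0.0035 -0.9995;0.23 -0.352 0.22 0.002 0.0035 -0.9995;0.23 -0.352 0.22 0.002 0.0035 -0.9995'
python3 - <<'E'
from h import *
for n in("side","top"):
    cv2.imwrite(f"pics/{n}5.png",grab_frame(n)[:,:,::-1])
a=cv2.imread("pics/top5.png");b=cv2.imread("pics/side5.png")
o=np.hstack([cv2.resize(a[120:300,270:390],(400,600),interpolation=cv2.INTER_CUBIC),cv2.resize(b[160:310,250:350],(400,600),interpolation=cv2.INTER_CUBIC)])
cv2.imwrite("pics/c5.png",o)
E
python3 go.py 464,78.9,88,184.9
```

```text
time_s: 10.03
ee_pos: [460.9, 78.0, 136.8]
ee_rot: [-180.0, -0.6, -175.1]
force: [-0.5, 1.2, 1.0]
gripper_width: 91.1
464,78.9,88,184.9 [-1.000e-03  9.000e-04  1.039e-01 -0.000e+00 -1.600e-03 -1.000e-04] mm 52 deg 0
```

View pics/c5.png

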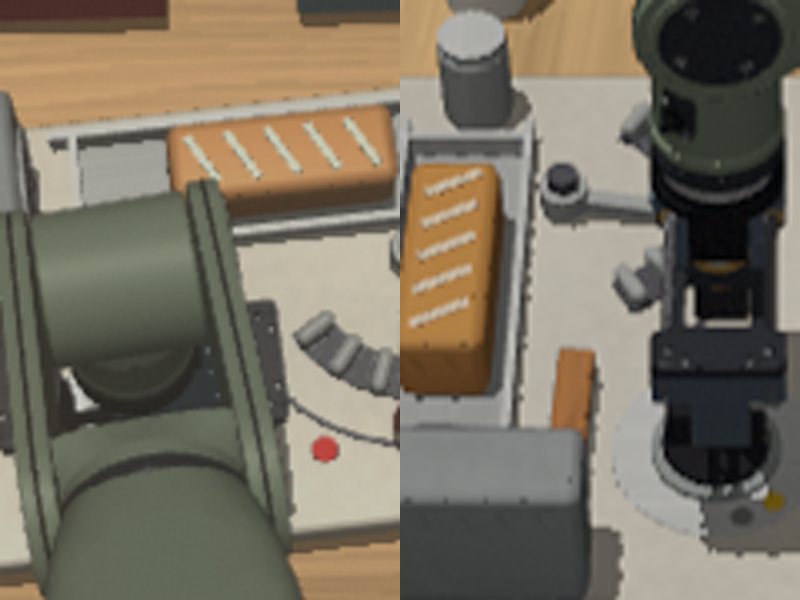

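The loaf lies flat inside the rails and the gripper is over the knob. I descend and pinch the bar.

```bash
python3 -m jog '-0.001 0.001 0.03 0 0 0;-0.001 0.001 0.06 0 0 0;-0.001 0.001 0.09 0 0 0;-0.001 0.001 0.102 0 -0.001 0;-0.001 0.001 0.102 0 -0.001 0;-0.001 0.001 0.102 0 -0.001 0;-0.001 0.001 0.102 0 -0.001 0' 1 25; python3 -m jog '0 0 0 0 0 0;0 0 0 0 0 0;0 0 0 0 0 0;0 0 0 0 0 0;0 0 0 0 0 0;0 0 0 0 0 0;0 0 0 0 0 0;0 0 0 0 0 0' -1 25; python3 go.py 464,78.9,88,136.8
```

```text
time_s: 10.72
ee_pos: [464.8, 79.1, 90.0]
ee_rot: [180.0, 0.1, -175.1]
force: [0.4, 0.4, 0.1]
gripper_width: 91.5
time_s: 11.38
ee_pos: [464.8, 79.1, 89.9]
ee_rot: [180.0, 0.1, -175.1]
force: [-0.1, -0.0, -0.9]
gripper_width: 40.5
464,78.9,88,136.8 [ 1.600e-03 -2.000e-04  3.900e-03  3.000e-04  7.000e-04  5.344e-01] mm 2 deg 48
```

```bash
python3 -m jog '0 0 0 0 0 0;0 0 0 0 0 0;0 0 0 0 0 0;0 0 0 0 0 0;0 0 0 0 0 0;0 0 0 0 0 0' -1 25
```

```text
time_s: 11.88
ee_pos: [464.6, 81.9, 89.9]
ee_rot: [179.7, 0.1, -175.3]
force: [-1.5, 11.4, -0.9]
gripper_width: 15.7
```

```bash
python3 -m jog '0 0 0 0 0 0.05;0 0 0 0 0 0.10;0 0 0 0 0 0.15;0 0 0 0 0 0.20;0 0 0 0 0 0.25;0 0 0 0 0 0.30;0 0 0 0 0 0.35;0 0 0 0 0 0.40;0 0 0 0 0 0.45;0 0 0 0 0 0.49;0 0 0 0 0 0.52;0 0 0 0 0 0.54;0 0 0 0 0 0.54;0 0 0 0 0 0.54;0 0 0 0 0 0.54'; python3 -c "
from workcell import state;s=state();print(s['torque'],s['force'])"
```

```text
time_s: 13.13
ee_pos: [464.3, 81.5, 89.9]
ee_rot: [179.8, -0.2, 136.2]
force: [-0.8, -2.1, 0.3]
gripper_width: 16.2
[-0.69613905  0.15884009  0.11456657] [-0.82334443 -2.06626717  0.30936213]
```

```bash
python3 -m jog '0 0 0 0 0 0;0 0 0 0 0 0;0 0 0 0 0 0;0 0 0 0 0 0;0 0 0 0 0 0;0 0 0 0 0 0;0 0 -0.03 0 0 0;0 0 -0.09 0 0 0;0 0 -0.16 0 0 0;0 0 -0.24 0 0 0;0 0 -0.24 0 0 0;0 0 -0.24 0 0 0' 1 40; python3 go.py 462.5,-105.5,210,175 462.5,-105.5,150,175
```

```text
time_s: 14.13
ee_pos: [465.7, 81.1, 212.2]
ee_rot: [179.5, 0.0, 136.2]
force: [-0.0, -0.2, -0.6]
gripper_width: 90.3
462.5,-105.5,210,175 [-0.2537 -0.2738  0.0021  0.0051  0.0019 -0.4311] mm 187 deg 39
462.5,-105.5,150,175 [-0.2537 -0.2749  0.1221  0.0051  0.0019 -0.4311] mm 197 deg 39
```

```bash
python3 -m jog '-0.05 -0.05 0 0 0 -0.07;-0.10 -0.11 0 0 0 -0.14;-0.15 -0.16 0 0 0 -0.21;-0.20 -0.22 0 0 0 -0.28;-0.2537 -0.2738 0 0 0 -0.36;-0.2537 -0.2738 0 0.005 0.002 -0.4311;-0.2537 -0.274 0.06 0.005 0.002 -0.4311;-0.2537 -0.2749 0.11 0.005 0.002 -0.4311;-0.2537 -0.2749 0.1221 0.005 0.002 -0.4311;-0.2537 -0.2749 0.1221 0.005 0.002 -0.4311'
python3 - <<'E'
from h import *
for n in("side","top"):
    cv2.imwrite(f"pics/{n}6.png",grab_frame(n)[:,:,::-1])
a=cv2.imread("pics/top6.png");b=cv2.imread("pics/side6.png")
o=np.hstack([cv2.resize(a[180:300,270:390],(400,400),interpolation=cv2.INTER_CUBIC),cv2.resize(b[180:300,270:390],(400,400),interpolation=cv2.INTER_CUBIC)])
cv2.imwrite("pics/c6.png",o)
E
python3 go.py 462.5,-105.5,108,175
```

```text
time_s: 14.97
ee_pos: [460.3, -105.0, 147.3]
ee_rot: [179.9, -0.4, 175.0]
force: [-0.2, 0.3, -0.8]
gripper_width: 91.2
462.5,-105.5,108,175 [ 0.0003 -0.0003  0.0842  0.0002 -0.0002  0.0002] mm 42 deg 0
```

View pics/c6.png

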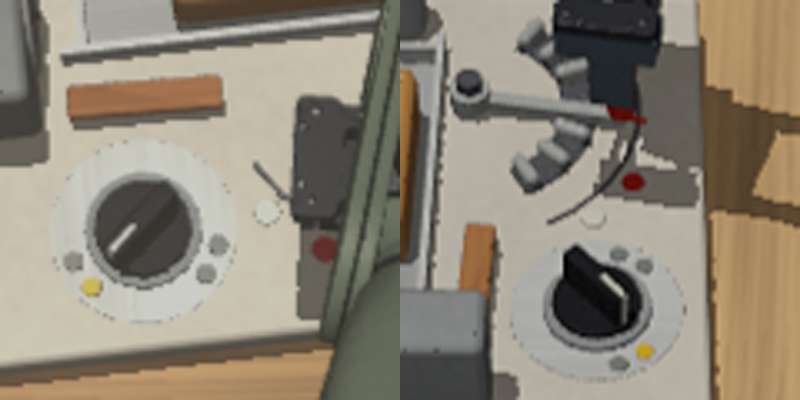

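The knob's white line points at the yellow dot: top crop from (122,235) toward (92,287), and the side view agrees. I grip the lever next.

```bash
python3 -m jog '0 0 0.03 0 0 0;0 0 0.06 0 0 0;0 0 0.078 0 0 0;0 0 0.082 0 0 0;0 0 0.082 0 0 0;0 0 0.082 0 0 0' 1 40; python3 -m jog '0 0 0 0 0 0;0 0 0 0 0 0;0 0 0 0 0 0;0 0 0 0 0 0;0 0 0 0 0 0;0 0 0 0 0 0;0 0 0 0 0 0;0 0 0 0 0 0;0 0 0 0 0 0;0 0 0 0 0 0;0 0 0 0 0 0;0 0 0 0 0 0' -1 45
```

```text
time_s: 15.57
ee_pos: [463.4, -105.4, 110.0]
ee_rot: [-180.0, 0.1, 175.0]
force: [0.1, 0.6, 0.7]
gripper_width: 90.9
time_s: 16.57
ee_pos: [463.3, -105.4, 109.9]
ee_rot: [180.0, 0.1, 175.0]
force: [-0.3, 0.4, 0.5]
gripper_width: 23.5
```

```bash
python3 -m jog '0 0 -0.01 0 0 0;0 0 -0.02 0 0 0;0 0 -0.03 0 0 0;0 0 -0.04 0 0 0;0 0 -0.046 0 0 0;0 0 -0.046 0 0 0;0 0 -0.046 0 0 0'; python3 - <<'E'
from h import *
for q in("pivot",):
    for p0 in((572.4,-17.2),(572.8,-14.6)):
        p0=np.array(p0);P=p0+R(4.9)@[5,-100]
        h=state()["ee_pos"][:2]-P;a=np.degrees(np.arctan2(h[1],h[0]))%360-184.9
        T=p0+R(4.9)@[5-125*np.cos(np.radians(31)),-100+125*np.sin(np.radians(31))]
        print("pivot",P,"r",np.hypot(*h),"lever ang",a,"target",T)
E
```

```text
time_s: 17.15
ee_pos: [463.5, -105.4, 133.0]
ee_rot: [180.0, 0.1, 175.0]
force: [4.3, 0.3, -7.5]
gripper_width: 23.1
pivot [ 585.92341879 -116.407445  ] r 122.87443152417188 lever ang -10.048753934030884 target [473.66997182 -61.41504877]
pivot [ 586.32341879 -113.807445  ] r 123.06749599029337 lever ang -8.826367082112625 target [474.06997182 -58.81504877]
```

```bash
python3 go.py 464.6,-94,133,170 467.2,-82.3,133,165 470,-71,133,159 474,-60,133,154
```

```text
464.6,-94,133,170 [-0.0001  0.0229  0.0001  0.0001  0.0012  0.0558] mm 11 deg 5
467.2,-82.3,133,165 [-3.300e-03  4.660e-02  1.000e-04  2.000e-04  1.200e-03  1.114e-01] mm 23 deg 10
470,-71,133,159 [-6.900e-03  6.960e-02  1.000e-04  2.000e-04  1.200e-03  1.781e-01] mm 35 deg 16
474,-60,133,154 [-1.300e-02  9.220e-02  1.000e-04  3.000e-04  1.200e-03  2.336e-01] mm 47 deg 21
```

```bash
python3 -m jog '0 0.0115 0 0 0 0.028;0 0.023 0 0 0 0.056;-0.0015 0.035 0 0 0 0.083;-0.0033 0.0466 0 0 0 0.111;-0.005 0.058 0 0 0 0.145;-0.0069 0.0696 0 0 0 0.178;-0.010 0.081 0 0 0 0.206;-0.013 0.0922 0 0 0 0.2336;-0.013 0.0922 0 0 0 0.2336;-0.013 0.0922 0 0 0 0.2336;-0.013 0.0922 0 0 0 0.2336'
python3 - <<'E'
from h import *
for n in("side","top"):
    cv2.imwrite(f"pics/{n}7.png",grab_frame(n)[:,:,::-1])
a=cv2.imread("pics/top7.png");b=cv2.imread("pics/side7.png")
o=np.hstack([cv2.resize(a[170:290,310:430],(400,400),interpolation=cv2.INTER_CUBIC),cv2.resize(b[180:300,270:390],(400,400),interpolation=cv2.INTER_CUBIC)])
cv2.imwrite("pics/c7.png",o)
E
```

```text
time_s: 18.07
ee_pos: [474.7, -60.8, 133.0]
ee_rot: [-180.0, 0.2, 154.0]
force: [5.2, -4.2, -7.4]
gripper_width: 22.8
```

View pics/c7.png

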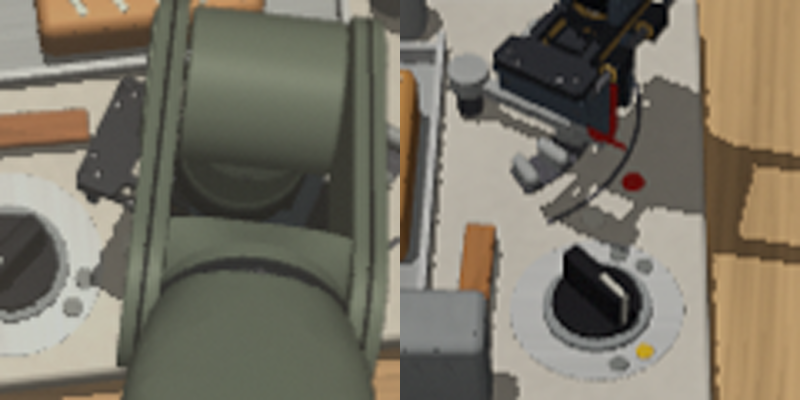

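```bash
python3 -m jog '0 0 0.008 0 0 0;0 0 0.016 0 0 0;0 0 0.022 0 0 0;0 0 0.028 0 0 0;0 0 0.028 0 0 0;0 0 0.028 0 0 0'; python3 -c "
from workcell import state;s=state();print(s['ee_pos'],s['force'])"
```

```text
time_s: 18.67
ee_pos: [474.8, -60.9, 118.8]
ee_rot: [-180.0, 0.2, 154.0]
force: [4.1, -2.1, -7.3]
gripper_width: 23.4
[474.76220245 -60.857768   118.81814146] [ 4.1407523  -2.11760011 -7.34735408]
```

```bash
python3 -m jog '0 0 0.006 0 0 0;0 0 0.012 0 0 0;0 0 0.017 0 0 0;0 0 0.018 0 0 0;0 0 0.018 0 0 0;0 0 0.018 0 0 0'; python3 -c "
from workcell import state;s=state();print(s['ee_pos'],s['force'])"
```

```text
time_s: 19.17
ee_pos: [474.9, -60.2, 109.9]
ee_rot: [179.9, 0.2, 154.0]
force: [2.5, 4.9, -1.1]
gripper_width: 22.9
[474.87856832 -60.24284931 109.89834573] [ 2.50457164  4.88378312 -1.052867  ]
```

Home: z is back at 109.9, the value when gripped with the lever down. I release, retreat clear of the view, and check.

```bash
python3 -m jog '0 0 0 0 0 0;0 0 0 0 0 0;0 0 0 0 0 0;0 0 0 0 0 0;0 0 0 0 0 0;0 0 0 0 0 0;0 0 -0.03 0 0 0;0 0 -0.09 0 0 0;0 0 -0.16 0 0 0;0 0 -0.24 0 0 0;0 0 -0.30 0 0 0;0 0 -0.30 0 0 0;0 0 -0.30 0 0 0' 1 40; python3 go.py 250,350,270,200
```

```text
time_s: 20.25
ee_pos: [475.1, -60.4, 261.6]
ee_rot: [179.9, 0.4, 154.0]
force: [0.6, 0.6, -0.0]
gripper_width: 91.4
250,350,270,200 [ 7.647e-01  5.399e-01 -2.130e-02 -6.000e-04  5.100e-03 -5.115e-01] mm 468 deg 46
```

```bash
python3 -m jog '0.06 0.04 0 0 0 -0.05;0.12 0.08 0 0 0 -0.1;0.18 0.12 0 0 0 -0.15;0.24 0.16 0 0 0 -0.2;0.30 0.21 0 0 0 -0.25;0.36 0.25 0 0 0 -0.3;0.42 0.29 0 0 0 -0.35;0.48 0.33 0 0 0 -0.4;0.54 0.38 0 0 0 -0.45;0.60 0.42 0 0 0 -0.5;0.66 0.46 0 0 0 -0.5;0.72 0.50 0 0 0 -0.5;0.7647 0.54 -0.02 0 0 -0.5;0.7647 0.54 -0.02 0 0 -0.5;0.7647 0.54 -0.02 0 0 -0.5;0.7647 0.54 -0.02 0 0 -0.5'
python3 - <<'E'
from h import *
for n in("side","top"):
    cv2.imwrite(f"pics/{n}8.png",grab_frame(n)[:,:,::-1])
a=cv2.imread("pics/top8.png");b=cv2.imread("pics/side8.png")
o=np.hstack([cv2.resize(a[135:300,250:470],(440,330),interpolation=cv2.INTER_CUBIC),cv2.resize(b[170:330,225:385],(330,330),interpolation=cv2.INTER_CUBIC)])
cv2.imwrite("pics/c8.png",o)
g=lambda q:tuple(np.array(tip_of(q,n)[0]["location"]) for n in("side","top"))
for q in("lever_pointer","mark_red","selector_pointer","mark_yellow","loaf_mid","lever_handle","brush","shaker"):
    try:
        s,t=g(q);X,e=tri(s,t);print(q,s.round(),t.round(),X.round(1),round(e,1))
    except Exception as ex:print(q,ex)
E
```

```text
time_s: 21.58
ee_pos: [249.7, 349.0, 267.9]
ee_rot: [-179.6, 0.3, -161.0]
force: [-1.0, -0.0, 0.0]
gripper_width: 91.1
lever_pointer [341. 233.] [367. 253.] [445.4 -47.9  50.9] 1.4
mark_red [341. 235.] [366. 254.] [445.7 -46.1  43.7] 1.1
selector_pointer [347. 283.] [296. 266.] [418.4 119.2  59.5] 1.5
mark_yellow [346. 286.] [375. 239.] [ 484.2  -80.4 -212.1] 18.6
loaf_mid [261. 230.] [355. 169.] [652.5 -26.8  62.3] 0.4
lever_handle [328. 216.] [370. 240.] [472.3 -53.9 105.4] 1.9
brush [295. 270.] [309. 215.] [546.4  85.2  51.7] 0.3
shaker [270. 188.] [428. 167.] [ 658.  -205.6   43.1] 0.0
```

View pics/c8.png

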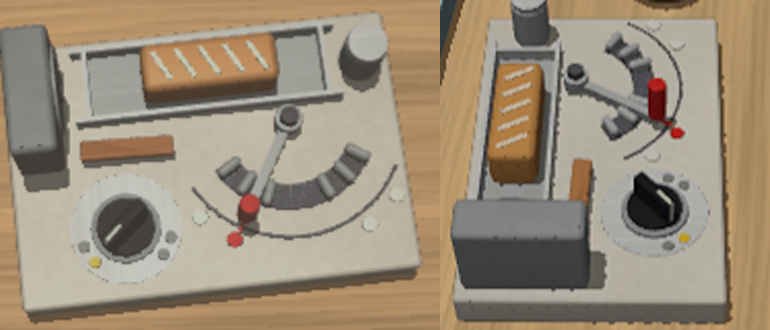

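```bash
python3 -c "
from workcell import *;print(job_done())"
```

```text
the job is handed in; nothing more can be done
None
```

The slicer is ready and I handed the job in at about 21.6 s of the 69 s allowed; the hand-in gives no verdict.

- **Loaf:** I lowered the big striped loaf into the trough and let go once the force showed it resting on the floor. The last pictures show it flat inside the rails. Its centre was measured about 4–6 mm from the trough centre I had estimated.
- **Knob:** I turned it 48.5° clockwise, which is within about 0.6° of the yellow stop. The networks' measurements put the pointer about 6–7 mm from the yellow dot (limit 9.5 mm). I put that down to measuring noise, because the gripper held the bar flat at the right angle.
- **Lever:** After the loaf was down, I lifted the lever 23 mm, swung it over the teeth and lowered it into the red-dot notch. The gripper came back to 109.9 mm, the same height as when the lever was first gripped down. The pointer was measured about 2 mm from the red dot.
- **Bystanders:** The brush and shaker still stand in place in the last pictures. The other loose things were not checked again, but the arm met no unexpected force near them.

**Disagreements:**
- Heights measured from the cameras came out about 6 mm lower than the text says.
- The knob stood about 3 mm further in y than I had measured.
- The last look for the yellow dot in the top picture found the wrong place, so I ignored it and compared with the first measurement.

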